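# Two thickness readings on a blued blank, then record

## Task

Take the thickness readings of the blued blank: stand the gauge head upright with its foot inside the single-ring mark, then move it to the double-ring mark and leave it standing upright there. Then record them: push the black spring-return slide on the recorder under the blue bridge all the way to its end and let it snap back home by itself. Do not knock over the gauge head or shove the loose bottle and angle offcut aside.

Things in the scene. Friction and masses are not known exactly. Their poses are not given: they have to be found in the camera images.
- head: the cordless gauge head, standing upright on the bench at the start: a steel cylinder 32 mm in diameter from 15 to 60 mm above its foot, foot 28 mm in diameter, black cap 26 mm in diameter on top, 74 mm tall in all, about 0.2 kg. Origin at the centre of the foot's underside, z up along its axis.
- blank: the blue-dyed sheet-metal blank, fixed flat on the bench, 200 x 220 mm with notched corners, 4 mm thick, with scribed fold lines. Origin at the centre of its underside, x and y along its edges.
- mark_single: the first measuring point: one white scribed ring, 44 mm inner diameter, with a small cross at its centre, on the blank's top face (z = 4 mm). Flat, only drawn. Origin at the ring's centre.
- mark_double: the second measuring point: two concentric white scribed rings, inner one 44 mm inner diameter, outer one 60 mm in diameter, with a small cross, on the blank's top face (z = 4 mm). Flat, only drawn. Origin at the rings' centre.
- recorder: fixed grey recorder box, 110 mm (its x) x 170 mm (its y) x 45 mm high, with a blue bridge over it on two posts 40 mm wide, centred at y = -170 and +170 mm, x = -23 to +11 mm. Origin at the centre of the box's underside; its x points horizontally from the front (robot side) to the back, its y runs along the bridge.
- slide_top (a point): the centre of the top face of the black slide tab, which stands up from the top of the recorder box through a slot: tab 24 mm (recorder x) x 14 mm (recorder y) x 30 mm high above the box top; its top is 75.5 mm above the bench. At home it lies at x = -32, y = -20 mm in the recorder's frame; the axes are those of the recorder.
- slide (a joint): travel of the slide in m: 0 at home, 0.040 at its end; it moves along the recorder's +y. The spring pushes it home with 4 N at home and 8 N at the end; let go, it flies back in about 0.1 s.
- dye_bottle: loose bottle, 52 mm in diameter, 110 mm tall, standing upright near the back of the bench; origin at the centre of its foot.
- angle_offcut: loose piece of steel angle, 40 x 100 x 40 mm, lying near the robot on the left; origin at the centre of its underside.
- bridge_mid (a point): centre of the underside of the blue bridge's beam, 175 mm above the bench. The beam runs along the recorder's y, 400 mm long, 40 mm deep in x, 60 mm high; a crank on it reaches 315 mm. It overhangs the slide: come in from the front with the tool leaning 25 to 50 degrees from vertical, gripper body towards the robot.

How it is judged:
By the outcome, as a careful person would: the job done as asked, in the order asked, and still so for the second after the job is handed in, with the robot touching nothing.
It also fails if it takes over 53 s, if anything falls off the work surface, if the arm or the gripper's body presses on something with over 40 N, if the wrist force passes 120 N, or if a joint passes its speed limit or range.

## Robot

A 6-joint arm with a two-finger parallel gripper is mounted at the origin on the work surface. World frame = base frame: x ahead of the robot, y to its left, z up, the work surface at z = 0. Lengths are in m, angles in rad, forces in N, time in s.
With the tool pointing down it reaches from about 0.325 to 0.775 m from the base axis. Payload 9.3 kg.
Tool frame: the origin (TCP) lies on the centre line of the jaws, within the pads' length; the fingertips stand 19 mm ahead of it and the grasp point (between the pads) is the TCP; z points along the fingers, y is the line along which they close (so a half turn about z gives the same grasp; the last joint's range is limited). The gripper opens to 85 mm and grips with 20 to 120 N. Pads are 22 mm wide; open, the fingers measure 114 mm over their backs; the gripper's body (76 mm by 85 mm) begins 54 mm behind the grasp point. The pads swing forward as they close: fully open they stand 13 mm farther back than shut.
Start: joints at [1.036, 0.259, 0.021, 1.334, 0, 1.418], TCP at [0.205, 0.51, 0.25] pointing down, gripper open.
Joint ranges: [-3.04, 3.04], [-0.91, 1.82], [-1.04, 1.36], [-1.92, 1.95], [-1.52, 1.45], [-3.14, 3.14]. Speed limits (rad/s): [2.22, 2.22, 2.79, 3.14, 3.14, 3.14].

## Interface

Orientations are given as a unit quaternion [x, y, z, w].
In Python, from workcell import ctrl gives the robot as it stands.
- The arm moves only by the tool drive_tool, never from a script. Its argument "motion" is a list of rows, each an object of numbers: "dx", "dy", "dz": the shift along the tool's x, y, z in m; "turn": the turn about the tool's z in rad; "claw": the finger opening in m, from 0 to 0.0854. In form: [{"dx": .., "dy": .., "dz": .., "turn": .., "claw": ..}, ...]. A call has 1 to 20 rows; each row shifts and turns the commanded pose from where the row before left it, along the tool's axes as they then stand; what a row does not reach is not made up. A row lasts 1/8 s, in which the tool goes at most 62.5 mm and 10.7 degrees, less where a joint would pass 70% of its speed; a pose out of reach is approached as far as the arm can. A call with a gripper value outside its range is refused whole. The fingers move at their own pace and stop on an object; the grip force is fixed at half the most. Time passes only in rows, so rows that do not move let the fingers close. It gives the time, the measured TCP pose, the force, the opening and the grip force at its end, in the units of the state.
- ctrl.sense(): the state, without advancing time (a new reading comes with each control period).
- ctrl.get_image(name): name is "side" or "top"; returns (picture, depth): 384x512x3 uint8, red, green, blue; 384x512 float32, m along the optical axis (not along the pixel's ray), 0 where there is no reading.
- ctrl.camera_params(name): a dict with "fx", "fy", "cx", "cy" (pixels), "k1" (the pictures are not rectified: a ray, as slopes to the right and down, at radius r is drawn at 1 + k1 r^2 times it, then the intrinsics apply), "rvec" (rotation vector, rad) and "tvec" (3), from world to camera coordinates, as OpenCV has them. Camera axes: x right, y down, z forward; pixel columns grow to the right and rows downward; lengths in m; the calibration is good to about 2 mm. A picture is of the moment at which its call begins. camera_params takes no time and is no camera call.
- ctrl.sign_off(): hands the job in; it is judged then, once.
Trained networks look in the newest picture that a camera, given by its name, has taken for a name from the list of things; names that differ only in an ending like _2 or _b are one class to them, and where a whole thing is asked for, a point or a joint stands for the part that bears it (a point fixed in the world has none). Each returns a list of dicts, best first, with "confidence" (0 to 1); they miss things now and then, are a little off and sometimes report something else, mostly with a low value. They report only what shows in the picture. A call takes as long as a camera call.
- ctrl.find_in(thing, camera): "xyz" ([x, y, z] in m, in world coordinates, good to about 4 mm: the middle of the surface that is visible of it).
- ctrl.masks_of(thing, camera): "pixels" (384x512 bool, what is visible of it).
- ctrl.place_of(thing, camera): "xyz" ([x, y, z] in m, in world coordinates, good to about 4 mm: a listed point, or the origin of a listed thing).
The state is a dict: "t": time; "qpos": joint angles; "dq": joint speeds; "effort": joint torques, N m; "ee_pos": TCP position; "tool_rot": TCP orientation; "contact_force": force on the tool from outside, world axes, zero at the start; "wrist_torque": the same for the moment, N m; "opening": finger opening in m; "grip_force": force on a finger pad.
Only numpy, scipy, OpenCV 4.12 (cv2) and the standard library are available. Lean on these libraries where they do the work, as an engineer would, in place of code of your own. Each camera call takes 0.05 s, during which the arm holds its last target. There are 200 camera calls.

## Working session

There is one attempt and no reset: what is moved stays moved. The work goes in short steps, Python scripts to look and compute and a tool call to move; the robot and the scene stay as the last step left them, time stands still between calls to the robot, and variables do not carry over. Pictures are saved under pics/ and viewed, at most 10 in all, crops included, and the job is handed in when it is done.

Besides the shell and the picture viewer there is one more tool, called after "Request:" by a JSON object that holds its "fn" and its "kwargs", one argument or row to a line. drive_tool: Moves the arm, as the interface text tells. Its arguments: {"type":"object","properties":{"motion":{"type":"array"}},"required":["motion"]}

```bash
mkdir -p pics
python3 - <<'E'
from workcell import ctrl
import cv2,numpy as np
for c in("top","side"):
    p,d=ctrl.get_image(c); cv2.imwrite(f"pics/{c}0.png",p[:,:,::-1])
    print(c,{k:np.round(v,3) for k,v in ctrl.camera_params(c).items()})
    for n in["head","blank","mark_single","mark_double","recorder","slide_top","dye_bottle","angle_offcut","bridge_mid"]:
        print(n,[(np.round(r["xyz"],4),round(r["confidence"],2)) for r in ctrl.place_of(n,c)[:2]])
s=ctrl.sense();print({k:np.round(v,3) for k,v in s.items()})
E
```

```text
top {'fx': np.float64(394.294), 'fy': np.float64(394.294), 'cx': np.float64(262.02), 'cy': np.float64(189.903), 'k1': np.float64(-0.046), 'rvec': array([ 2.208, -2.153,  0.109]), 'tvec': array([-0.032,  0.566,  0.986])}
head [(array([4.614e-01, 3.690e-02, 1.000e-04]), 0.64)]
blank [(array([ 0.5012, -0.2336,  0.0051]), 0.75)]
mark_single [(array([ 0.5093, -0.1664,  0.0065]), 0.44)]
mark_double [(array([ 0.4917, -0.2878,  0.0029]), 0.67)]
recorder [(array([0.6612, 0.214 , 0.0025]), 0.66)]
slide_top [(array([0.6323, 0.1825, 0.0747]), 0.58)]
dye_bottle [(array([ 0.7815, -0.043 ,  0.0029]), 0.74)]
angle_offcut [(array([ 0.3207,  0.1973, -0.0019]), 0.88)]
bridge_mid [(array([0.6518, 0.2082, 0.1767]), 0.56)]
side {'fx': np.float64(457.416), 'fy': np.float64(457.416), 'cx': np.float64(263.121), 'cy': np.float64(193.986), 'k1': np.float64(-0.03), 'rvec': array([ 2.452, -0.203,  0.088]), 'tvec': array([-0.545,  0.143,  1.153])}
head [(array([0.4582, 0.0316, 0.0013]), 0.76), (array([ 0.7835, -0.0367,  0.    ]), 0.39)]
blank [(array([ 0.5018, -0.2297,  0.0028]), 0.68), (array([ 0.455 ,  0.0314, 
[... 246 characters left out ...]
28, 0.1896, 0.0714]), 0.63)]
dye_bottle [(array([ 7.83e-01, -3.99e-02,  3.00e-04]), 0.93)]
angle_offcut [(array([0.3264, 0.2009, 0.0034]), 0.88)]
bridge_mid [(array([0.6521, 0.2109, 0.1787]), 0.61)]
{'t': np.float64(1.0), 'qpos': array([1.036, 0.259, 0.021, 1.334, 0.   , 1.418]), 'dq': array([ 0.001, -0.   , -0.002, -0.   , -0.   , -0.   ]), 'effort': array([ 1.0000e-03, -5.5539e+01,  3.4473e+01,  2.0000e-03, -0.0000e+00,
       -0.0000e+00]), 'ee_pos': array([0.205, 0.51 , 0.25 ]), 'tool_rot': array([ 0.19 ,  0.982, -0.   , -0.   ]), 'contact_force': array([ 0.454, -0.282, -0.528]), 'wrist_torque': array([-0.013,  0.006,  0.025]), 'grip_force': np.float64(0.0), 'opening': np.float64(0.085)}
```

View pics/top0.png

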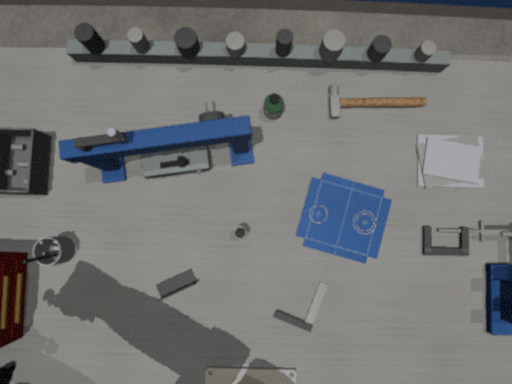

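View pics/side0.png

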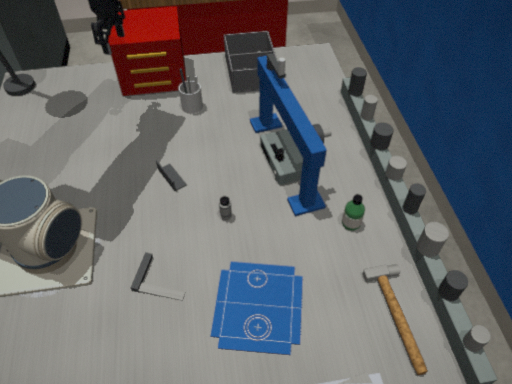

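```bash
cat > h.py <<'E'
import numpy as np,cv2
from workcell import ctrl
def cam(n):
    c=ctrl.camera_params(n);K=np.array([[c["fx"],0,c["cx"]],[0,c["fy"],c["cy"]],[0,0,1.]])
    return K,np.array([c["k1"],0,0,0.]),cv2.Rodrigues(np.array(c["rvec"],float))[0],np.array(c["tvec"],float)
def rays(n,uv):
    K,D,R,t=cam(n);p=cv2.undistortPoints(np.array(uv,float).reshape(-1,1,2),K,D)[:,0]
    return np.c_[p,np.ones(len(p))]@R,-R.T@t   # dirs scaled to unit depth, centre
def onplane(n,uv,z):
    d,c=rays(n,uv);return c+d*((z-c[2])/d[:,2])[:,None]
def cloud(n,dep):
    v,u=np.mgrid[:384,:512];d,c=rays(n,np.c_[u.ravel(),v.ravel()])
    P=c+d*dep.reshape(-1,1);P[dep.ravel()==0]=np.nan;return P.reshape(384,512,3)
E
python3 - <<'E'
from h import *
for n in("top","side"):
    p,dep=ctrl.get_image(n);P=cloud(n,dep);print(n)
    x,y,z=np.moveaxis(P,2,0)
    def rect(m,l):
        q=P[m][:,:2].astype(np.float32); r=cv2.minAreaRect(q); print(l,len(q),np.round(r[0],4),np.round(r[1],4),round(r[2],2),"zmed",np.round(np.median(z[m]),4),"mean",np.round(q.mean(0),4))
    reg=(x>.5)&(x<.8)&(y>-.05)&(y<.45)
    rect(reg&(abs(z-.235)<.006),"beamtop")
    box=(x>.57)&(x<.76)&(y>.1)&(y<.32)
    rect(box&(abs(z-.045)<.005),"boxtop")
    rect(box&(abs(z-.0755)<.005),"tabtop")
    rect(reg&(z>.25)&(z<.33),"crank")
    h=(abs(x-.46)<.05)&(abs(y-.034)<.05)
    rect(h&(abs(z-.074)<.005),"headcap"); rect(h&(abs(z-.06)<.004),"headsh")
    b=(abs(x-.78)<.06)&(abs(y+.04)<.06)&(z>.02);rect(b,"bottle")
    o=(abs(x-.322)<.08)&(abs(y-.2)<.08)&(z>.01);rect(o,"offcut")
    # rings: white pixels on blank near guesses
    hsv=cv2.cvtColor(p,cv2.COLOR_RGB2HSV)
    for nm,g in(("single",(.5085,-.1645)),("double",(.490,-.2855))):
        pix=np.argwhere((np.hypot(x-g[0],y-g[1])<.038)&(abs(z-.004)<.02)&(hsv[:,:,1]<np.percentile(hsv[:,:,1][np.hypot(x-g[0],y-g[1])<.038],25)))[:,::-1]
        W=onplane(n,pix,.004)[:,:2]
        from scipy.optimize import least_squares
        R=[.0225] if nm=="single" else [.0225,.0298]
        f=lambda c:np.min([abs(np.hypot(*(W-c).T)-r) for r in R],axis=0)
        s=least_squares(f,g,loss="soft_l1",f_scale=.001,diff_step=1e-4);print(nm,len(W),np.round(s.x,4),np.median(f(s.x)))
E
cat > /dev/null; python3 -c "
import cv2
a=cv2.imread('pics/side0.png')[50:230,200:350];b=cv2.imread('pics/top0.png')[90:210,50:270]
cv2.imwrite('pics/c.png',cv2.hconcat([cv2.resize(a,(450,540)),cv2.resize(b,(350,540))]))"
```

```text
top
beamtop 3307 [0.6595 0.2105] [0.0589 0.4008] 10.05 zmed 0.2359 mean [0.6541 0.1874]
boxtop 1418 [0.6339 0.2061] [0.059  0.1713] 9.51 zmed 0.0462 mean [0.6331 0.2054]
tabtop 60 [0.6311 0.1844] [0.0242 0.0148] 4.85 zmed 0.0768 mean [0.6305 0.1842]
crank 609 [0.6345 0.3077] [0.0239 0.0999] 6.91 zmed 0.2745 mean [0.6348 0.3038]
headcap 90 [0.4588 0.0337] [0.0238 0.0236] 64.11 zmed 0.0746 mean [0.4588 0.0339]
headsh 48 [0.4586 0.0344] [0.0294 0.0297] 1.43 zmed 0.0606 mean [0.4593 0.0334]
bottle 402 [ 0.7797 -0.0403] [0.0479 0.0481] 45.53 zmed 0.0767 mean [ 0.7724 -0.0395]
offcut 107 [0.3165 0.1946] [0.0283 0.101 ] 26.28 zmed 0.0404 mean [0.3073 0.1878]
single 161 [ 0.5101 -0.1657] 0.001893546957295912
double 162 [ 0.4917 -0.2871] 0.0010452497736793583
side
beamtop 1551 [0.6601 0.209 ] [0.0602 0.4025] 9.69 zmed 0.2344 mean [0.6577 0.1657]
boxtop 1136 [0.6471 0.2079] [0.088  0.1728] 9.16 zmed 0.045 mean [0.6458 0.2047]
tabtop 33 [0.6301 0.1843] [0.0237 0.0134] 12.44 zmed 0.0741 mean [0.6303 0.1839]
crank 299 [0.6352 0.3065] [0.0228 0.1039] 9.38 zmed 0.2736 mean [0.6362 0.2937]
headcap 70 [0.4581 0.0338] [0.0224 0.0237] 38.54 zmed 0.0744 mean [0.4573 0.0328]
headsh 44 [0.4571 0.0294] [0.0212 0.0312] 81.75 zmed 0.0602 mean [0.4571 0.0269]
bottle 509 [ 0.7785 -0.0472] [0.0398 0.0496] 61.79 zmed 0.0708 mean [ 0.7757 -0.0521]
offcut 132 [0.3185 0.195 ] [0.0383 0.1042] 27.82 zmed 0.0306 mean [0.306 0.185]
single 171 [ 0.5087 -0.1648] 0.0019573349102342055
double 210 [ 0.4899 -0.2864] 0.0008663409465746487
```

View pics/c.png

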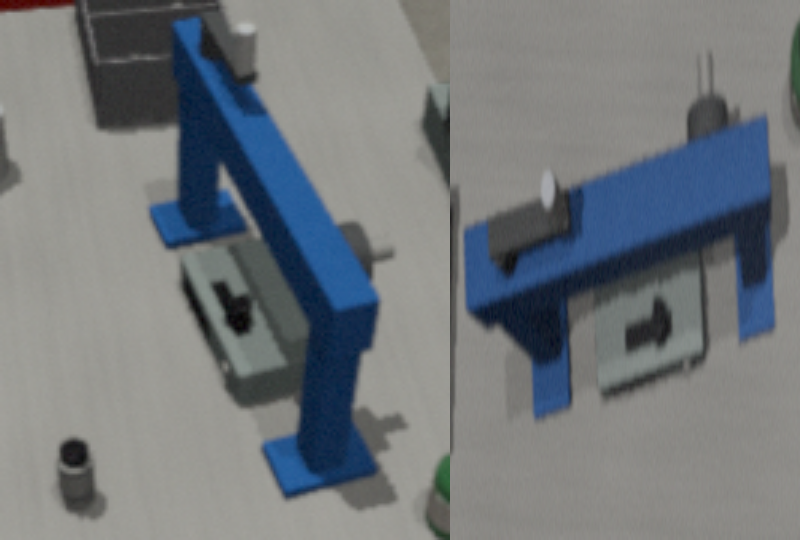

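Request:
{"fn": "drive_tool", "kwargs": {
  "motion": [
    {"turn": 0.17},
    {"turn": 0.17},
    {"turn": 0.17},
    {"turn": 0.17},
    {"turn": 0.17},
    {"turn": 0.17},
    {"dx": -0.0465,"dy": 0.0154,"dz": 0.009},
    {"dx": -0.0465,"dy": 0.0154,"dz": 0.009},
    {"dx": -0.0465,"dy": 0.0154,"dz": 0.009},
    {"dx": -0.0465,"dy": 0.0154,"dz": 0.009},
    {"dx": -0.0465,"dy": 0.0154,"dz": 0.009},
    {"dx": -0.0465,"dy": 0.0154,"dz": 0.009},
    {"dx": -0.0465,"dy": 0.0154,"dz": 0.009},
    {"dx": -0.0465,"dy": 0.0154,"dz": 0.009},
    {"dx": -0.0465,"dy": 0.0154,"dz": 0.009},
    {"dx": -0.0465,"dy": 0.0154,"dz": 0.009},
    {"dx": -0.0465,"dy": 0.0154,"dz": 0.009}
  ]
}}

```text
invalid input
```

```bash
cat >> h.py <<'E'
def to(goal):
    s=ctrl.sense();q=s["tool_rot"];from scipy.spatial.transform import Rotation as Ro
    R=Ro.from_quat(q).as_matrix();e=s["ee_pos"]
    print("t",round(s["t"],2),"ee",np.round(e,4),"yangle",round(np.degrees(np.arctan2(R[1,1],R[0,1])),2),"zax",np.round(R[:,2],3),"F",np.round(s["contact_force"],1),"open",round(s["opening"],4),"grip",s["grip_force"],"q",np.round(s["qpos"],2))
    print("d(tool)",np.round(R.T@(np.array(goal)-e),4))
E
python3 -c "
from h import *
to([.4586,.0338,.042])"
```

```text
t 1.1 ee [0.2049 0.5104 0.2503] yangle 68.12 zax [-0.  0. -1.] F [-0.6 -0.4 -0.6] open 0.0852 grip 0.0 q [1.04 0.26 0.02 1.33 0.   1.42]
d(tool) [-0.413  -0.3478  0.2083]
```

Request:
{"fn": "drive_tool", "kwargs": {
  "motion": [
    {"dx": 0,"dy": 0,"dz": 0,"turn": 0.17,"claw": 0.085},
    {"dx": 0,"dy": 0,"dz": 0,"turn": 0.17,"claw": 0.085},
    {"dx": 0,"dy": 0,"dz": 0,"turn": 0.17,"claw": 0.085},
    {"dx": 0,"dy": 0,"dz": 0,"turn": 0.17,"claw": 0.085},
    {"dx": 0,"dy": 0,"dz": 0,"turn": 0.17,"claw": 0.085},
    {"dx": 0,"dy": 0,"dz": 0,"turn": 0.17,"claw": 0.085},
    {"dx": -0.0465,"dy": 0.0154,"dz": 0.009,"turn": 0,"claw": 0.085},
    {"dx": -0.0465,"dy": 0.0154,"dz": 0.009,"turn": 0,"claw": 0.085},
    {"dx": -0.0465,"dy": 0.0154,"dz": 0.009,"turn": 0,"claw": 0.085},
    {"dx": -0.0465,"dy": 0.0154,"dz": 0.009,"turn": 0,"claw": 0.085},
    {"dx": -0.0465,"dy": 0.0154,"dz": 0.009,"turn": 0,"claw": 0.085},
    {"dx": -0.0465,"dy": 0.0154,"dz": 0.009,"turn": 0,"claw": 0.085},
    {"dx": -0.0465,"dy": 0.0154,"dz": 0.009,"turn": 0,"claw": 0.085},
    {"dx": -0.0465,"dy": 0.0154,"dz": 0.009,"turn": 0,"claw": 0.085},
    {"dx": -0.0465,"dy": 0.0154,"dz": 0.009,"turn": 0,"claw": 0.085},
    {"dx": -0.0465,"dy": 0.0154,"dz": 0.009,"turn": 0,"claw": 0.085},
    {"dx": -0.0465,"dy": 0.0154,"dz": 0.009,"turn": 0,"claw": 0.085}
  ]
}}

```text
t: 3.22
ee_pos: [0.4586, 0.0331, 0.1512]
tool_rot: [0.645, 0.764, 0.0, 0.0]
contact_force: [0.1, 1.0, 0.6]
opening: 0.0852
grip_force: 0.0
```

```bash
python3 -c "
from h import *
to([.4586,.0338,.042])"
```

```text
t 3.23 ee [0.4586 0.0331 0.1512] yangle 9.67 zax [ 0.001  0.    -1.   ] F [0.1 1.  0.6] open 0.0852 grip 0.0 q [-0.11  0.16 -0.37  1.04  0.    1.29]
d(tool) [0.0007 0.     0.1092]
```

Request:
{"fn": "drive_tool", "kwargs": {
  "motion": [
    {"dx": 0.0007,"dy": 0,"dz": 0.025,"turn": 0,"claw": 0.085},
    {"dx": 0,"dy": 0,"dz": 0.03,"turn": 0,"claw": 0.085},
    {"dx": 0,"dy": 0,"dz": 0.03,"turn": 0,"claw": 0.085},
    {"dx": 0,"dy": 0,"dz": 0.024,"turn": 0,"claw": 0.07},
    {"dx": 0,"dy": 0,"dz": 0,"turn": 0,"claw": 0.05},
    {"dx": 0,"dy": 0,"dz": 0,"turn": 0,"claw": 0.02},
    {"dx": 0,"dy": 0,"dz": 0,"turn": 0,"claw": 0.02},
    {"dx": 0,"dy": 0,"dz": 0,"turn": 0,"claw": 0.02},
    {"dx": 0,"dy": 0,"dz": 0,"turn": 0,"claw": 0.02},
    {"dx": 0,"dy": 0,"dz": 0,"turn": 0,"claw": 0.02}
  ]
}}

```text
t: 4.47
ee_pos: [0.4585, 0.0353, 0.0433]
tool_rot: [0.645, 0.764, 0.001, 0.001]
contact_force: [-1.7, -0.0, 7.3]
opening: 0.0308
grip_force: 59.9
```

```bash
python3 -c "
from h import *
to([.5094,-.1652,.102])"
```

```text
t 4.47 ee [0.4585 0.0353 0.0433] yangle 9.69 zax [ 0.002 -0.    -1.   ] F [-1.7 -0.   7.3] open 0.0308 grip 59.850443601608276 q [-0.11  0.27 -0.54  0.75  0.    1.3 ]
d(tool) [-0.2063  0.0166 -0.0585]
```

Request:
{"fn": "drive_tool", "kwargs": {
  "motion": [
    {"dx": 0,"dy": 0,"dz": -0.015,"turn": 0,"claw": 0.02},
    {"dx": 0,"dy": 0,"dz": -0.02,"turn": 0,"claw": 0.02},
    {"dx": -0.015,"dy": 0.002,"dz": -0.02,"turn": 0,"claw": 0.02},
    {"dx": -0.03,"dy": 0.003,"dz": 0,"turn": 0,"claw": 0.02},
    {"dx": -0.035,"dy": 0.003,"dz": 0,"turn": 0,"claw": 0.02},
    {"dx": -0.04,"dy": 0.003,"dz": 0,"turn": 0,"claw": 0.02},
    {"dx": -0.04,"dy": 0.003,"dz": 0,"turn": 0,"claw": 0.02},
    {"dx": -0.03,"dy": 0.002,"dz": 0,"turn": 0,"claw": 0.02},
    {"dx": -0.015,"dy": 0.001,"dz": 0,"turn": 0,"claw": 0.02},
    {"dx": 0,"dy": 0,"dz": 0,"turn": 0,"claw": 0.02}
  ]
}}

```text
t: 5.72
ee_pos: [0.509, -0.1642, 0.0972]
tool_rot: [0.645, 0.764, 0.0, -0.0]
contact_force: [-0.1, 0.2, -3.2]
opening: 0.0308
grip_force: 59.6
```

Run:
```python
from h import *
to([.5094,-.1652,.048])
p,d=ctrl.get_image("side")
K,D,R,t=cam("side");u=cv2.projectPoints(np.array([[.509,-.165,.04]]),cv2.Rodrigues(R)[0],t,K,D)[0].ravel().astype(int)
cv2.imwrite("pics/s1.png",cv2.resize(p[max(0,u[1]-90):u[1]+60,u[0]-90:u[0]+90,::-1],None,fx=4,fy=4)[:600,:800]);print(u)
P=cloud("side",d);x,y,z=np.moveaxis(P,2,0)
e=ctrl.sense()["ee_pos"]
for n in("side",):print([(np.round(r["xyz"],4),round(r["confidence"],2)) for r in ctrl.place_of("head",n)[:3]])
```

```text
t 5.72 ee [ 0.509  -0.1642  0.0972] yangle 9.62 zax [-0.  0. -1.] F [-0.1  0.2 -3.2] open 0.0308 grip 59.6007576584816 q [-0.47  0.32 -0.29  0.95  0.    0.93]
d(tool) [-0.0011  0.0002  0.0492]
[256 270]
[(array([ 0.5088, -0.166 ,  0.0561]), 0.63)]
```

View pics/s1.png

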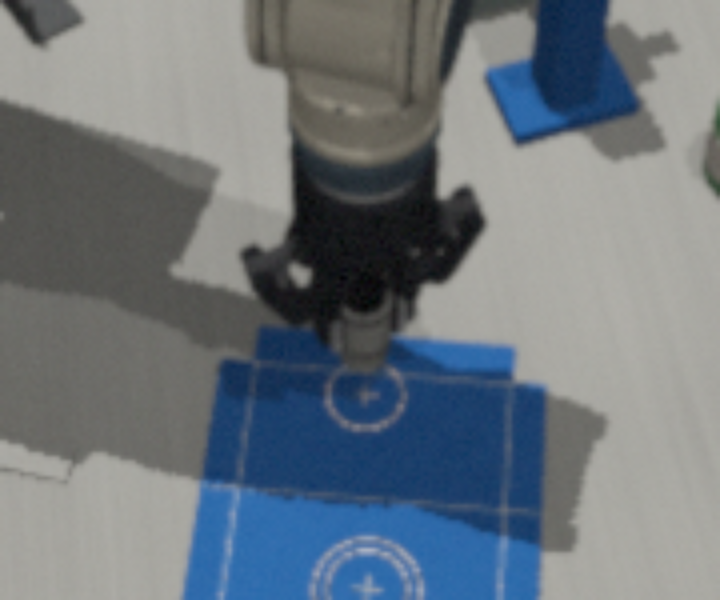

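Request:
{"fn": "drive_tool", "kwargs": {
  "motion": [
    {"dx": -0.001,"dy": 0,"dz": 0.02,"turn": 0,"claw": 0.02},
    {"dx": 0,"dy": 0,"dz": 0.018,"turn": 0,"claw": 0.02},
    {"dx": 0,"dy": 0,"dz": 0.007,"turn": 0,"claw": 0.02},
    {"dx": 0,"dy": 0,"dz": 0.002,"turn": 0,"claw": 0.02},
    {"dx": 0,"dy": 0,"dz": 0.001,"turn": 0,"claw": 0.02},
    {"dx": 0,"dy": 0,"dz": 0,"turn": 0,"claw": 0.02}
  ]
}}

```text
t: 6.58
ee_pos: [0.5094, -0.1649, 0.0497]
tool_rot: [0.645, 0.764, 0.0, 0.0]
contact_force: [0.4, -0.3, -2.9]
opening: 0.0305
grip_force: 59.6
```

Request:
{"fn": "drive_tool", "kwargs": {
  "motion": [
    {"dx": 0,"dy": 0,"dz": 0.001,"turn": 0,"claw": 0.02},
    {"dx": 0,"dy": 0,"dz": 0,"turn": 0,"claw": 0.02}
  ]
}}

```text
t: 6.82
ee_pos: [0.5093, -0.1649, 0.0484]
tool_rot: [0.645, 0.764, 0.0, 0.0]
contact_force: [-0.2, -0.4, -1.1]
opening: 0.0305
grip_force: 59.6
```

Request:
{"fn": "drive_tool", "kwargs": {
  "motion": [
    {"dx": 0,"dy": 0,"dz": 0.001,"turn": 0,"claw": 0.02},
    {"dx": 0,"dy": 0,"dz": 0,"turn": 0,"claw": 0.02}
  ]
}}

```text
t: 7.08
ee_pos: [0.5093, -0.1649, 0.0474]
tool_rot: [0.645, 0.764, 0.0, 0.0]
contact_force: [-0.0, 0.1, 0.0]
opening: 0.0306
grip_force: 59.9
```

Request:
{"fn": "drive_tool", "kwargs": {
  "motion": [
    {"dx": 0,"dy": 0,"dz": 0.0007,"turn": 0,"claw": 0.02},
    {"dx": 0,"dy": 0,"dz": 0,"turn": 0,"claw": 0.02}
  ]
}}

```text
t: 7.32
ee_pos: [0.5093, -0.165, 0.0474]
tool_rot: [0.645, 0.764, -0.0, 0.0]
contact_force: [-2.3, 0.3, 8.6]
opening: 0.0305
grip_force: 60.8
```

In contact. Release fully, pause, check it stands, regrasp.

Request:
{"fn": "drive_tool", "kwargs": {
  "motion": [
    {"dx": 0,"dy": 0,"dz": 0,"turn": 0,"claw": 0.045},
    {"dx": 0,"dy": 0,"dz": 0,"turn": 0,"claw": 0.06},
    {"dx": 0,"dy": 0,"dz": 0,"turn": 0,"claw": 0.06},
    {"dx": 0,"dy": 0,"dz": 0,"turn": 0,"claw": 0.06},
    {"dx": 0,"dy": 0,"dz": 0,"turn": 0,"claw": 0.06},
    {"dx": 0,"dy": 0,"dz": 0,"turn": 0,"claw": 0.06},
    {"dx": 0,"dy": 0,"dz": 0,"turn": 0,"claw": 0.06},
    {"dx": 0,"dy": 0,"dz": 0,"turn": 0,"claw": 0.06}
  ]
}}

```text
t: 8.32
ee_pos: [0.5092, -0.1648, 0.0466]
tool_rot: [0.645, 0.764, -0.0, -0.0]
contact_force: [-0.1, 0.5, -0.4]
opening: 0.0603
grip_force: 0.0
```

Run:
```python
from h import *
to([.4908,-.2868,.102])
p,d=ctrl.get_image("side")
cv2.imwrite("pics/s2.png",cv2.resize(p[180:330,166:346,::-1],None,fx=4,fy=4))
print([(np.round(r["xyz"],4),round(r["confidence"],2)) for r in ctrl.place_of("head","side")[:3]])
```

```text
t 8.32 ee [ 0.5092 -0.1648  0.0466] yangle 9.68 zax [-0.  0. -1.] F [-0.1  0.5 -0.4] open 0.0603 grip 0.0 q [-0.47  0.38 -0.36  0.83 -0.    0.93]
d(tool) [-0.1171 -0.0387 -0.0554]
[(array([ 0.51  , -0.1691,  0.0028]), 0.51), (array([ 0.5009, -0.2297,  0.0034]), 0.22)]
```

View pics/s2.png

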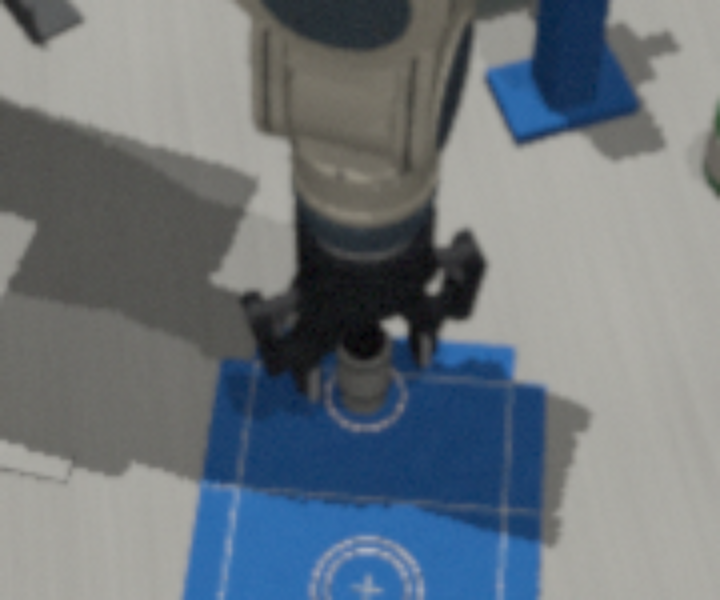

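Request:
{"fn": "drive_tool", "kwargs": {
  "motion": [
    {"dx": 0,"dy": 0,"dz": -0.001,"turn": 0,"claw": 0.04},
    {"dx": 0,"dy": 0,"dz": 0,"turn": 0,"claw": 0.02},
    {"dx": 0,"dy": 0,"dz": 0,"turn": 0,"claw": 0.02},
    {"dx": 0,"dy": 0,"dz": 0,"turn": 0,"claw": 0.02},
    {"dx": 0,"dy": 0,"dz": 0,"turn": 0,"claw": 0.02},
    {"dx": 0,"dy": 0,"dz": -0.015,"turn": 0,"claw": 0.02},
    {"dx": 0,"dy": 0,"dz": -0.025,"turn": 0,"claw": 0.02},
    {"dx": -0.015,"dy": -0.005,"dz": -0.01,"turn": 0,"claw": 0.02},
    {"dx": -0.03,"dy": -0.01,"dz": 0,"turn": 0,"claw": 0.02},
    {"dx": -0.03,"dy": -0.01,"dz": 0,"turn": 0,"claw": 0.02},
    {"dx": -0.027,"dy": -0.009,"dz": 0,"turn": 0,"claw": 0.02},
    {"dx": -0.015,"dy": -0.0047,"dz": 0,"turn": 0,"claw": 0.02},
    {"dx": 0,"dy": 0,"dz": 0,"turn": 0,"claw": 0.02}
  ]
}}

```text
t: 10.05
ee_pos: [0.4904, -0.2876, 0.0974]
tool_rot: [0.646, 0.764, 0.0, -0.0]
contact_force: [0.3, 0.5, -2.3]
opening: 0.0309
grip_force: 59.5
```

Run:
```python
from h import *
to([.4908,-.2868,.048])
ctrl.get_image("side")
print([(np.round(r["xyz"],4),round(r["confidence"],2)) for r in ctrl.place_of("head","side")[:3]])
```

```text
t 10.05 ee [ 0.4904 -0.2876  0.0974] yangle 9.59 zax [-0.  0. -1.] F [ 0.3  0.5 -2.3] open 0.0309 grip 59.460301995277405 q [-0.68  0.38 -0.21  0.98  0.    0.73]
d(tool) [0.0007 0.0005 0.0494]
[(array([ 0.4913, -0.2923,  0.0536]), 0.58)]
```

Request:
{"fn": "drive_tool", "kwargs": {
  "motion": [
    {"dx": 0.002,"dy": 0.0005,"dz": 0.02,"turn": 0,"claw": 0.02},
    {"dx": 0,"dy": 0,"dz": 0.018,"turn": 0,"claw": 0.02},
    {"dx": 0,"dy": 0,"dz": 0.007,"turn": 0,"claw": 0.02},
    {"dx": 0,"dy": 0,"dz": 0.0025,"turn": 0,"claw": 0.02},
    {"dx": 0,"dy": 0,"dz": 0.001,"turn": 0,"claw": 0.02},
    {"dx": 0,"dy": 0,"dz": 0.0005,"turn": 0,"claw": 0.02},
    {"dx": 0,"dy": 0,"dz": 0,"turn": 0,"claw": 0.02}
  ]
}}

```text
t: 11.02
ee_pos: [0.491, -0.2848, 0.0489]
tool_rot: [0.645, 0.764, 0.0, 0.0]
contact_force: [-0.5, -0.1, -2.5]
opening: 0.0306
grip_force: 59.5
```

Request:
{"fn": "drive_tool", "kwargs": {
  "motion": [
    {"dx": 0,"dy": 0,"dz": 0.001,"turn": 0,"claw": 0.02},
    {"dx": 0,"dy": 0,"dz": 0,"turn": 0,"claw": 0.02}
  ]
}}

```text
t: 11.28
ee_pos: [0.491, -0.2848, 0.048]
tool_rot: [0.645, 0.764, -0.0, 0.0]
contact_force: [-1.9, -0.1, 2.3]
opening: 0.0307
grip_force: 59.9
```

Request:
{"fn": "drive_tool", "kwargs": {
  "motion": [
    {"dx": 0,"dy": 0,"dz": 0.0007,"turn": 0,"claw": 0.02},
    {"dx": 0,"dy": 0,"dz": 0,"turn": 0,"claw": 0.02}
  ]
}}

```text
t: 11.52
ee_pos: [0.491, -0.2848, 0.0479]
tool_rot: [0.645, 0.764, -0.0, 0.001]
contact_force: [-3.2, 2.0, 10.3]
opening: 0.0304
grip_force: 60.9
```

Request:
{"fn": "drive_tool", "kwargs": {
  "motion": [
    {"dx": 0,"dy": 0,"dz": 0,"turn": 0,"claw": 0.045},
    {"dx": 0,"dy": 0,"dz": 0,"turn": 0,"claw": 0.06},
    {"dx": 0,"dy": 0,"dz": 0,"turn": 0,"claw": 0.085},
    {"dx": 0,"dy": 0,"dz": 0,"turn": 0,"claw": 0.085},
    {"dx": 0,"dy": 0,"dz": 0,"turn": 0,"claw": 0.085},
    {"dx": 0,"dy": 0,"dz": -0.02,"turn": 0,"claw": 0.085},
    {"dx": 0,"dy": 0,"dz": -0.04,"turn": 0,"claw": 0.085},
    {"dx": 0,"dy": 0,"dz": -0.045,"turn": 0,"claw": 0.085},
    {"dx": 0,"dy": 0,"dz": 0,"turn": 0,"claw": 0.085}
  ]
}}

```text
t: 12.65
ee_pos: [0.4922, -0.2856, 0.1553]
tool_rot: [0.645, 0.764, 0.0, 0.003]
contact_force: [-0.1, -1.4, -0.1]
opening: 0.0848
grip_force: 0.0
```

Run:
```python
from h import *
from scipy.spatial.transform import Rotation as Ro
to([.4586+.1,.0338,.15])
s=ctrl.sense();R=Ro.from_quat(s["tool_rot"]).as_matrix()
for n in("side","top"):
    p,d=ctrl.get_image(n);P=cloud(n,d);T=(P-s["ee_pos"])@R
    if n=="side":cv2.imwrite("pics/s3.png",cv2.resize(p[180:380,150:360,::-1],None,fx=3,fy=3)[:600])
    m=np.hypot(T[...,0],T[...,1])<.12
    print(n)
    for z0 in np.arange(-.26,.03,.015):
        k=m&(T[...,2]>z0)&(T[...,2]<=z0+.015)
        if k.sum()>5:print(np.round(z0,3),k.sum(),"x",np.round(np.percentile(T[k][:,0],[2,98]),3),"y",np.round(np.percentile(T[k][:,1],[2,98]),3))
    # recorder-frame beam front
    th=np.radians(9.7);c,si=np.cos(th),np.sin(th);q=P-np.array([.6587,.2093,0]);xr=q[...,0]*c+q[...,1]*si;yr=-q[...,0]*si+q[...,1]*c
    k=(abs(yr)<.14)&(P[...,2]>.18)&(P[...,2]<.225)&(abs(xr)<.08);print("beam front face x_r",k.sum(),np.round(np.percentile(xr[k],[5,25,50,95]),4))
    k=(abs(yr)<.14)&(abs(P[...,2]-.235)<.005)&(abs(xr)<.08);print("beam top x_r",np.round(np.percentile(xr[k],[2,50,98]),4))
```

```text
t 12.65 ee [ 0.4922 -0.2856  0.1553] yangle 9.69 zax [ 0.005 -0.004 -1.   ] F [-0.1 -1.4 -0.1] open 0.0848 grip 0.0 q [-0.67  0.33 -0.12  1.11 -0.    0.73]
d(tool) [0.3037 0.1192 0.0044]
side
-0.26 93 x [-0.055 -0.002] y [-0.049  0.046]
-0.245 289 x [-0.04   0.001] y [-0.038  0.017]
-0.23 100 x [-0.037 -0.004] y [-0.036  0.008]
-0.215 286 x [-0.037  0.003] y [-0.037  0.03 ]
-0.2 205 x [-0.038 -0.001] y [-0.037  0.03 ]
-0.185 135 x [-0.036 -0.004] y [-0.036  0.025]
-0.17 156 x [-0.037  0.008] y [-0.036  0.031]
-0.155 268 x [-0.038  0.006] y [-0.037  0.03 ]
-0.14 168 x [-0.038 -0.001] y [-0.037  0.028]
-0.125 140 x [-0.038 -0.002] y [-0.037  0.029]
-0.11 261 x [-0.012  0.012] y [-0.067  0.066]
-0.095 220 x [-0.019  0.01 ] y [-0.069  0.068]
-0.08 164 x [-0.019  0.007] y [-0.071  0.068]
-0.065 233 x [-0.017  0.01 ] y [-0.073  0.07 ]
-0.05 213 x [-0.013  0.009] y [-0.073  0.07 ]
-0.035 39 x [-0.012 -0.002] y [-0.056  0.054]
-0.02 59 x [-0.012  0.003] y [-0.056  0.056]
-0.005 26 x [-0.012  0.008] y [-0.054  0.053]
beam front face x_r 515 [-0.0275 -0.0266 -0.0256  0.0505]
beam top x_r [-0.0
[... 217 characters left out ...]
037] y [-0.027  0.037]
-0.185 55 x [0.014 0.037] y [-0.03   0.035]
-0.17 32 x [0.019 0.035] y [-0.026  0.029]
-0.155 216 x [0.003 0.037] y [-0.034  0.036]
-0.14 95 x [0.008 0.037] y [-0.032  0.037]
-0.125 77 x [0.008 0.037] y [-0.032  0.037]
-0.11 124 x [-0.011  0.013] y [-0.066  0.067]
-0.095 199 x [-0.011  0.013] y [-0.066  0.069]
-0.08 73 x [-0.011  0.018] y [-0.07   0.071]
-0.065 127 x [-0.007  0.017] y [-0.07   0.073]
-0.05 160 x [-0.008  0.014] y [-0.068  0.074]
-0.035 14 x [0.007 0.012] y [-0.055  0.057]
-0.02 24 x [0.006 0.012] y [-0.054  0.055]
-0.005 12 x [0.    0.012] y [-0.055  0.052]
beam front face x_r 701 [-0.0276 -0.0267 -0.0261  0.0492]
beam top x_r [-0.0266 -0.0098  0.0221]
```

View pics/s3.png

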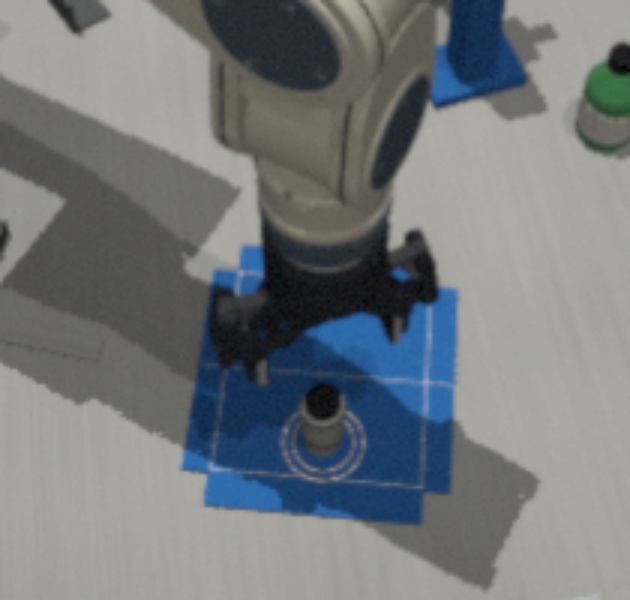

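Run:
```python
from h import *
from scipy.spatial.transform import Rotation as Ro
s=ctrl.sense();R=Ro.from_quat(s["tool_rot"]).as_matrix()
for n in("side","top"):
    p,d=ctrl.get_image(n);P=cloud(n,d);T=(P-s["ee_pos"])@R
    m=(abs(T[...,0])<.04)&(abs(T[...,1])<.09)&(T[...,2]<.04)&(T[...,2]>-.2)
    for lo in(.045,.05,.055,.06,.065):
        for sg in(1,-1):
            k=m&(sg*T[...,1]>lo); print(n,sg*lo,k.sum(),"z",np.round(np.percentile(T[k][:,2],[0,1,3,97,99,100]),4))
    print([(np.round(r["xyz"],4),round(r["confidence"],2)) for r in ctrl.place_of("head",n)[:1]])
th=np.radians(9.7);c,si=np.cos(th),np.sin(th)
for xr,yr in((-.14,-.047),(-.08,-.047)): 
    g=[.6587+c*xr-si*yr,.2093+si*xr+c*yr,.15];print(g);to(g)
```

```text
side 0.045 346 z [-0.1016 -0.101  -0.1    -0.0109 -0.0044  0.0009]
side -0.045 416 z [-0.1014 -0.1007 -0.0998 -0.0085 -0.0037  0.0014]
side 0.05 282 z [-0.1016 -0.1012 -0.1002 -0.0204 -0.0099 -0.0034]
side -0.05 335 z [-0.1014 -0.1007 -0.1    -0.0125 -0.0064 -0.0034]
side 0.055 215 z [-0.1016 -0.1012 -0.1004 -0.0407 -0.0188 -0.0059]
side -0.055 266 z [-0.1014 -0.1008 -0.1002 -0.0328 -0.0088 -0.0057]
side 0.06 132 z [-0.1016 -0.1011 -0.1004 -0.0422 -0.0396 -0.0346]
side -0.06 200 z [-0.1014 -0.1008 -0.1006 -0.0461 -0.044  -0.04  ]
side 0.065 54 z [-0.0987 -0.0984 -0.0981 -0.0431 -0.0408 -0.0391]
side -0.065 133 z [-0.1014 -0.1005 -0.0995 -0.0461 -0.0442 -0.0439]
[(array([ 0.4892, -0.2883,  0.0026]), 0.67)]
top 0.045 267 z [-0.1008 -0.0994 -0.0985 -0.0111 -0.0023 -0.0009]
top -0.045 239 z [-0.1005 -0.0993 -0.0981 -0.011  -0.0039  0.0013]
top 0.05 216 z [-0.1008 -0.0998 -0.0987 -0.0252 -0.0075 -0.0009]
top -0.05 188 z [-0.1005 -0.0995 -0.0984 -0.014  -0.0061 -0.0008]
top 0.055 166 z [-0.1008 -0.1001 -0.0989 -0.0401 -0.0275 -0.0088]
top -0.055 134 z [-0.1005 -0.0995 -0.099  -0.0379 -0.0208 -0.0067]
top 0.06 117 z [-0.1008 -0.1002 -0.099  -0.0446 -0.0434 -0.0426]
top -0.06 78 z [-0.1005 -0.0997 -0.0993 -0.0438 -0.037  -0.0358]
top 0.065 67 z [-0.0987 -0.0984 -0.0981 -0.0445 -0.0431 -0.0426]
top -0.065 34 z [-0.0981 -0.0976 -0.0964 -0.0454 -0.0446 -0.0442]
[(array([ 0.4938, -0.285 ,  0.0055]), 0.62)]
[np.float64(0.5286205151671155), np.float64(0.13938342381372354), 0.15]
t 12.95 ee [ 0.4905 -0.2843  0.1507] yangle 9.68 zax [-0.002  0.001 -1.   ] F [-0.   0.6  0.2] open 0.0851 grip 0.0 q [-0.67  0.33 -0.13  1.11 -0.    0.73]
d(tool) [0.4112 0.1088 0.0012]
[np.float64(0.5877627233124467), np.float64(0.14949278658762372), 0.15]
t 12.95 ee [ 0.4905 -0.2843  0.1507] yangle 9.68 zax [-0.002  0.001 -1.   ] F [-0.   0.6  0.2] open 0.0851 grip 0.0 q [-0.67  0.33 -0.13  1.11 -0.    0.73]
d(tool) [0.4112 0.1688 0.0011]
```

Request:
{"fn": "drive_tool", "kwargs": {
  "motion": [
    {"dx": 0.02,"dy": 0.005,"dz": 0,"turn": 0,"claw": 0.085},
    {"dx": 0.04,"dy": 0.011,"dz": 0,"turn": 0,"claw": 0.085},
    {"dx": 0.045,"dy": 0.012,"dz": 0,"turn": 0,"claw": 0.085},
    {"dx": 0.045,"dy": 0.012,"dz": 0,"turn": 0,"claw": 0.085},
    {"dx": 0.045,"dy": 0.012,"dz": 0,"turn": 0,"claw": 0.085},
    {"dx": 0.045,"dy": 0.012,"dz": 0,"turn": 0,"claw": 0.085},
    {"dx": 0.045,"dy": 0.012,"dz": 0,"turn": 0,"claw": 0.085},
    {"dx": 0.045,"dy": 0.012,"dz": 0,"turn": 0,"claw": 0.085},
    {"dx": 0.04,"dy": 0.011,"dz": 0,"turn": 0,"claw": 0.085},
    {"dx": 0.03,"dy": 0.007,"dz": 0,"turn": 0,"claw": 0.085},
    {"dx": 0.011,"dy": 0.003,"dz": 0,"turn": 0,"claw": 0.085},
    {"dx": 0,"dy": 0,"dz": 0.02,"turn": 0,"claw": 0.085},
    {"dx": 0,"dy": 0,"dz": 0.03,"turn": 0,"claw": 0.085},
    {"dx": 0,"dy": 0,"dz": 0.025,"turn": 0,"claw": 0.085},
    {"dx": 0,"dy": 0,"dz": 0.014,"turn": 0,"claw": 0.085},
    {"dx": 0,"dy": 0,"dz": 0.003,"turn": 0,"claw": 0.085},
    {"dx": 0,"dy": 0,"dz": 0,"turn": 0,"claw": 0.085}
  ]
}}

```text
t: 15.08
ee_pos: [0.5295, 0.1388, 0.0604]
tool_rot: [0.645, 0.764, 0.0, 0.0]
contact_force: [0.0, -0.1, 0.2]
opening: 0.0852
grip_force: 0.0
```

Run:
```python
from h import *
th=np.radians(9.7);c,si=np.cos(th),np.sin(th)
xr,yr=-.08,-.047
to([.6587+c*xr-si*yr,.2093+si*xr+c*yr,.058])
p,d=ctrl.get_image("top");P=cloud("top",d)
q=P-np.array([.6587,.2093,0]);x=q[...,0]*c+q[...,1]*si;y=-q[...,0]*si+q[...,1]*c
k=(abs(P[...,2]-.0755)<.005)&(abs(x+.032)<.02)&(abs(y+.02)<.015);print(k.sum(),np.round(np.c_[x[k],y[k]].mean(0),4))
```

```text
t 15.07 ee [0.5295 0.1388 0.0604] yangle 9.67 zax [ 0.001  0.    -1.   ] F [ 0.  -0.1  0.2] open 0.0852 grip 0.0 q [ 0.1   0.38 -0.32  0.87  0.    1.51]
d(tool) [0.0007 0.0592 0.0024]
0 [nan nan]<stdin>:7: RuntimeWarning: Mean of empty slice.
  ret = um.true_divide(
```

Request:
{"fn": "drive_tool", "kwargs": {
  "motion": [
    {"dx": 0,"dy": 0.015,"dz": 0.002,"turn": 0,"claw": 0.085},
    {"dx": 0,"dy": 0.015,"dz": 0,"turn": 0,"claw": 0.085},
    {"dx": 0,"dy": 0.015,"dz": 0,"turn": 0,"claw": 0.085},
    {"dx": 0,"dy": 0.01,"dz": 0,"turn": 0,"claw": 0.085},
    {"dx": 0,"dy": 0.004,"dz": 0,"turn": 0,"claw": 0.085},
    {"dx": 0,"dy": 0,"dz": 0,"turn": 0,"claw": 0.085}
  ]
}}

```text
t: 15.88
ee_pos: [0.5874, 0.1488, 0.0577]
tool_rot: [0.645, 0.764, -0.0, -0.0]
contact_force: [0.9, 0.2, -0.4]
opening: 0.0853
grip_force: 0.0
```

Run:
```python
from h import *
to([.5877,.1495,.058])
p,d=ctrl.get_image("side");cv2.imwrite("pics/s4.png",cv2.resize(p[70:230,190:350,::-1],(600,600)))
```

```text
t 15.88 ee [0.5874 0.1488 0.0577] yangle 9.69 zax [-0. -0. -1.] F [ 0.9  0.2 -0.4] open 0.0853 grip 0.0 q [ 0.11  0.47 -0.17  0.93 -0.    1.51]
d(tool) [ 0.0006  0.0004 -0.0003]
```

View pics/s4.png

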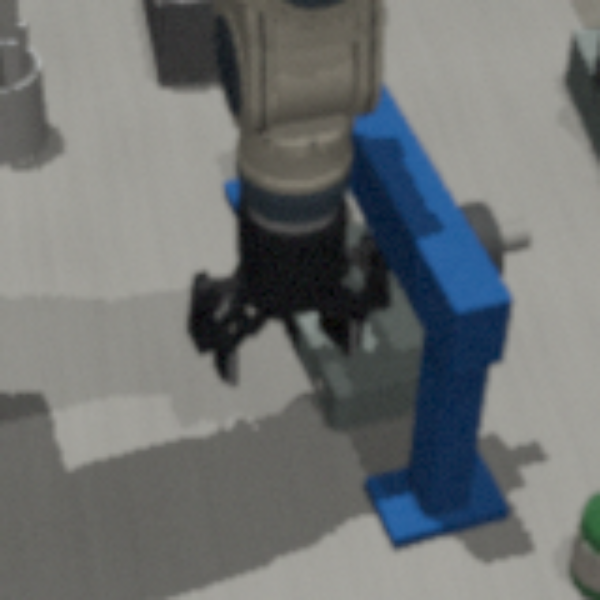

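Request:
{"fn": "drive_tool", "kwargs": {
  "motion": [
    {"dx": 0.006,"dy": 0,"dz": 0,"turn": 0,"claw": 0.085},
    {"dx": 0.006,"dy": 0,"dz": 0,"turn": 0,"claw": 0.085},
    {"dx": 0.006,"dy": 0,"dz": 0,"turn": 0,"claw": 0.085},
    {"dx": 0.004,"dy": 0,"dz": 0,"turn": 0,"claw": 0.085}
  ]
}}

```text
t: 16.42
ee_pos: [0.5836, 0.1704, 0.058]
tool_rot: [0.645, 0.764, -0.0, 0.0]
contact_force: [-0.7, -5.6, 1.1]
opening: 0.0849
grip_force: 2.7
```

Request:
{"fn": "drive_tool", "kwargs": {
  "motion": [
    {"dx": 0.008,"dy": 0,"dz": 0,"turn": 0,"claw": 0.085},
    {"dx": 0.008,"dy": 0,"dz": 0,"turn": 0,"claw": 0.085},
    {"dx": 0.006,"dy": 0,"dz": 0,"turn": 0,"claw": 0.085},
    {"dx": 0.002,"dy": 0,"dz": 0,"turn": 0,"claw": 0.085},
    {"dx": 0,"dy": 0,"dz": 0,"turn": 0,"claw": 0.085}
  ]
}}

```text
t: 17.05
ee_pos: [0.5798, 0.1936, 0.0581]
tool_rot: [0.645, 0.764, -0.0, 0.001]
contact_force: [1.4, -7.9, 1.8]
opening: 0.0849
grip_force: 3.7
```

Request:
{"fn": "drive_tool", "kwargs": {
  "motion": [
    {"dx": 0.002,"dy": 0,"dz": 0,"turn": 0,"claw": 0.085},
    {"dx": 0,"dy": 0,"dz": 0,"turn": 0,"claw": 0.085}
  ]
}}

```text
t: 17.3
ee_pos: [0.5795, 0.1954, 0.058]
tool_rot: [0.645, 0.764, -0.001, 0.001]
contact_force: [1.0, -7.2, 1.0]
opening: 0.0849
grip_force: 3.8
```

Request:
{"fn": "drive_tool", "kwargs": {
  "motion": [
    {"dx": 0.0015,"dy": 0,"dz": 0,"turn": 0,"claw": 0.085},
    {"dx": 0,"dy": 0,"dz": 0,"turn": 0,"claw": 0.085}
  ]
}}

```text
t: 17.55
ee_pos: [0.5793, 0.1968, 0.0581]
tool_rot: [0.645, 0.764, -0.0, 0.001]
contact_force: [0.4, -7.6, 2.0]
opening: 0.0847
grip_force: 3.8
```

Request:
{"fn": "drive_tool", "kwargs": {
  "motion": [
    {"dx": 0.0015,"dy": 0,"dz": 0,"turn": 0,"claw": 0.085},
    {"dx": 0,"dy": 0,"dz": 0,"turn": 0,"claw": 0.085}
  ]
}}

```text
t: 17.8
ee_pos: [0.5791, 0.1983, 0.0581]
tool_rot: [0.645, 0.764, -0.0, 0.001]
contact_force: [0.9, -8.3, 1.1]
opening: 0.0848
grip_force: 3.9
```

Request:
{"fn": "drive_tool", "kwargs": {
  "motion": [
    {"dx": 0.001,"dy": 0,"dz": 0,"turn": 0,"claw": 0.085},
    {"dx": 0,"dy": 0,"dz": 0,"turn": 0,"claw": 0.085}
  ]
}}

```text
t: 18.05
ee_pos: [0.5789, 0.1993, 0.058]
tool_rot: [0.645, 0.764, -0.001, 0.001]
contact_force: [1.3, -8.0, 1.9]
opening: 0.085
grip_force: 4.0
```

Request:
{"fn": "drive_tool", "kwargs": {
  "motion": [
    {"dx": 0.001,"dy": 0,"dz": 0,"turn": 0,"claw": 0.085},
    {"dx": 0,"dy": 0,"dz": 0,"turn": 0,"claw": 0.085}
  ]
}}

```text
t: 18.3
ee_pos: [0.5787, 0.2001, 0.058]
tool_rot: [0.645, 0.764, -0.001, 0.001]
contact_force: [0.5, -8.3, 1.1]
opening: 0.085
grip_force: 4.2
```

Request:
{"fn": "drive_tool", "kwargs": {
  "motion": [
    {"dx": 0.001,"dy": 0,"dz": 0,"turn": 0,"claw": 0.085},
    {"dx": 0,"dy": 0,"dz": 0,"turn": 0,"claw": 0.085}
  ]
}}

```text
t: 18.55
ee_pos: [0.5787, 0.2003, 0.0581]
tool_rot: [0.646, 0.764, -0.001, 0.002]
contact_force: [0.7, -12.5, 2.2]
opening: 0.0849
grip_force: 6.4
```

Request:
{"fn": "drive_tool", "kwargs": {
  "motion": [
    {"dx": 0.001,"dy": 0,"dz": 0,"turn": 0,"claw": 0.085},
    {"dx": 0,"dy": 0,"dz": 0,"turn": 0,"claw": 0.085}
  ]
}}

```text
t: 18.8
ee_pos: [0.5787, 0.2004, 0.0581]
tool_rot: [0.646, 0.763, -0.002, 0.002]
contact_force: [1.5, -17.1, 2.5]
opening: 0.0849
grip_force: 8.6
```

Request:
{"fn": "drive_tool", "kwargs": {
  "motion": [
    {"dx": 0,"dy": -0.05,"dz": 0,"turn": 0,"claw": 0.085},
    {"dx": 0,"dy": -0.03,"dz": 0,"turn": 0,"claw": 0.085},
    {"dx": 0,"dy": -0.01,"dz": 0,"turn": 0,"claw": 0.085},
    {"dx": 0,"dy": 0,"dz": 0,"turn": 0,"claw": 0.085},
    {"dx": 0,"dy": 0,"dz": -0.03,"turn": 0,"claw": 0.085},
    {"dx": 0,"dy": 0,"dz": -0.05,"turn": 0,"claw": 0.085},
    {"dx": 0,"dy": 0,"dz": -0.05,"turn": 0,"claw": 0.085},
    {"dx": 0,"dy": -0.02,"dz": -0.05,"turn": 0,"claw": 0.085},
    {"dx": 0,"dy": -0.03,"dz": -0.02,"turn": 0,"claw": 0.085},
    {"dx": 0,"dy": 0,"dz": 0,"turn": 0,"claw": 0.085}
  ]
}}

```text
t: 20.05
ee_pos: [0.4407, 0.1798, 0.2602]
tool_rot: [0.645, 0.764, 0.002, 0.001]
contact_force: [0.7, -0.9, -0.5]
opening: 0.0851
grip_force: 0.0
```

Run:
```python
from h import *
to([.5,.15,.25])
th=np.radians(9.7);c,si=np.cos(th),np.sin(th)
a=[]
for n in("top","side"):
    p,d=ctrl.get_image(n);P=cloud(n,d);a.append(p)
    q=P-np.array([.6587,.2093,0]);x=q[...,0]*c+q[...,1]*si;y=-q[...,0]*si+q[...,1]*c
    k=(abs(P[...,2]-.0755)<.006)&(abs(x+.032)<.02)&(abs(y)<.06);print(n,k.sum(),np.round(np.c_[x[k],y[k]].mean(0),4))
    for t in("slide_top","head","dye_bottle","angle_offcut"):print(t,[(np.round(r["xyz"],4),round(r["confidence"],2)) for r in ctrl.place_of(t,n)[:1]])
cv2.imwrite("pics/s5.png",cv2.resize(a[1][:,:,::-1],(800,600)))
```

```text
t 20.05 ee [0.4407 0.1798 0.2602] yangle 9.7 zax [ 0.004  0.001 -1.   ] F [ 0.7 -0.9 -0.5] open 0.0851 grip 0.0 q [ 0.21  0.13 -0.12  1.32  0.    1.61]
d(tool) [-0.0394  0.0534  0.0104]
top 62 [-0.032  -0.0199]
slide_top [(array([0.6318, 0.189 , 0.0719]), 0.58)]
head [(array([ 0.4932, -0.2851,  0.0036]), 0.76)]
dye_bottle [(array([ 7.851e-01, -4.100e-02, -4.000e-04]), 0.97)]
angle_offcut [(array([ 0.3194,  0.1993, -0.001 ]), 0.85)]
side 38 [-0.033  -0.0209]
slide_top [(array([0.6264, 0.189 , 0.0743]), 0.59)]
head [(array([ 0.4926, -0.2891,  0.0019]), 0.57)]
dye_bottle [(array([ 0.7838, -0.0389,  0.0021]), 0.79)]
angle_offcut [(array([0.3251, 0.2025, 0.0008]), 0.56)]
```

View pics/s5.png

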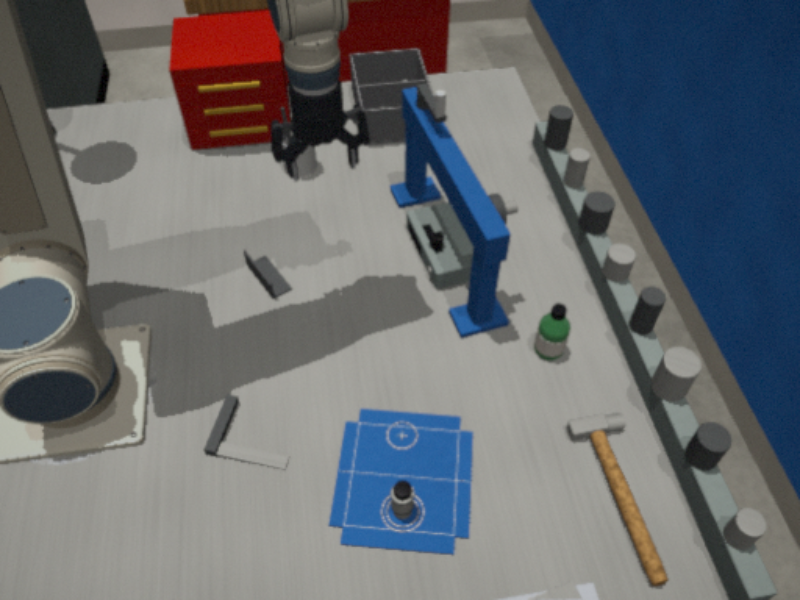

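The head stands upright in the double ring at (403,510). The slide is back home at (435,238), the bottle and offcut have not moved, and the robot is clear of everything.

```bash
python3 -c "
from workcell import ctrl
print(ctrl.sign_off())"
```

```text
the job is handed in; nothing more can be done
None
```

The job is done and handed in at about 20 s: the gauge head stood in the single ring and now stands upright in the double ring, and the slide was pushed to its end stop and is back home; since the drive tool can't tilt the tool, I kept it vertical and pushed with one open finger reaching under the bridge instead of leaning it 25 to 50 degrees.

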